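# Line up the sharpening stones against the stop bar with the straightedge

### The job

Take the aluminium straightedge out of its tray by its rib and, with its long edge, push the five loose sharpening stones up to the stop bar, feeling for how far out and how askew the bar is set, and press the row home evenly with about 12 N for about a second so that the row bears on the bar on both sides of its middle at once and stands straight, every stone square against it; never load the bar with more than 20 N. Only the straightedge may touch the stones, not the gripper; then lay it flat back in its tray, let go, and leave the other things on the bench alone.

Things in the scene. Friction and masses are not known exactly. Their poses are not given: they have to be found in the camera images.
- stop: fixed base strip (240 mm, 14 tall) of the steel stop; it carries the stop bar, 300 (y) x 16 x 26 tall, clamped rigidly. Not in this pose, to be felt: the bar's front face stands 0 to 20 mm nearer the robot than this origin and is turned up to 0.05 rad either way about its middle. Origin: bench level, under the middle of the face if drawn back and square; x away from the robot, y along.
- tray: fixed shallow wooden tray for the straightedge, at the robot's left or right (a wooden file rack stands on the other side): outside 360 (x) x 92 (y) mm, inside 350 x 82 mm, floor 4 mm thick, rim 12 mm high over the bench. Origin: on the bench under its middle, z up; x runs along its length, roughly away from the robot.
- ruler: loose aluminium straightedge, 0.4 kg: a flat plate 320 (x) x 60 (y) x 8 (z) mm with an upright grip rib on top of its middle, 100 (x) x 14 (y) mm, whose top is 70 mm over the plate's underside. Both long edges are straight and alike. It starts lying in the tray. Origin: middle of the plate's underside; x along its length, z up.
- stone0: grey sharpening stone 0 of the row of five (0 at the robot's right, 4 at its left): loose block 36 (x) x 46 (y) x 22 (z) mm, 60 to 120 g, standing loose and a little askew in front of the stop bar. Origin: middle of its underside; x points towards the stop bar, y along the row, z up. Sliding all five along the bench takes about 2 to 7 N.
- stone1: grey sharpening stone 1 of the row of five (0 at the robot's right, 4 at its left): loose block 36 (x) x 46 (y) x 22 (z) mm, 60 to 120 g, standing loose and a little askew in front of the stop bar. Origin: middle of its underside; x points towards the stop bar, y along the row, z up. Sliding all five along the bench takes about 2 to 7 N.
- stone2: grey sharpening stone 2 of the row of five (0 at the robot's right, 4 at its left): loose block 36 (x) x 46 (y) x 22 (z) mm, 60 to 120 g, standing loose and a little askew in front of the stop bar. Origin: middle of its underside; x points towards the stop bar, y along the row, z up. Sliding all five along the bench takes about 2 to 7 N.
- stone3: grey sharpening stone 3 of the row of five (0 at the robot's right, 4 at its left): loose block 36 (x) x 46 (y) x 22 (z) mm, 60 to 120 g, standing loose and a little askew in front of the stop bar. Origin: middle of its underside; x points towards the stop bar, y along the row, z up. Sliding all five along the bench takes about 2 to 7 N.
- stone4: grey sharpening stone 4 of the row of five (0 at the robot's right, 4 at its left): loose block 36 (x) x 46 (y) x 22 (z) mm, 60 to 120 g, standing loose and a little askew in front of the stop bar. Origin: middle of its underside; x points towards the stop bar, y along the row, z up. Sliding all five along the bench takes about 2 to 7 N.
- slipstone: bystander: small upright round slip stone, 28 mm across and 50 mm tall, behind the stop bar; origin at its underside
- oilbottle: bystander: amber oil bottle, 48 mm across, 110 mm tall, beyond the stop bar; origin at its underside
- wheel: bystander: flat terracotta grinding wheel, 100 mm across, 22 mm thick, on the far part of the bench; origin at its underside
- bowl: bystander: brown bowl, 100 mm across, 45 mm tall, on the far part of the bench; origin at its underside
- jar: bystander: glass jar, 60 mm across, 80 mm tall, beyond the stop bar; origin at its underside

How it is judged:
By the outcome, as a careful person would: the job done as asked, in the order asked, and still so for the second after the job is handed in, with the robot touching nothing.
It also fails if it takes over 72 s, if anything falls off the work surface, if the arm or the gripper's body presses on something with over 40 N, if the wrist force passes 120 N, or if a joint passes its speed limit or range.

### The arm

A 6-joint arm with a two-finger parallel gripper is mounted at the origin on the work surface. World frame = base frame: x ahead of the robot, y to its left, z up, the work surface at z = 0. Lengths are in m, angles in rad, forces in N, time in s.
With the tool pointing down it reaches from about 0.35 to 1 m from the base axis. Payload 7.1 kg.
Tool frame: the origin (TCP) lies midway between the tips of the shut fingers; the grasp point (between the pads) lies 19 mm behind it; z points along the fingers, y is the line along which they close (so a half turn about z gives the same grasp; the last joint's range is limited). The gripper opens to 85 mm and grips with 20 to 120 N. Pads are 22 mm wide; open, the fingers measure 114 mm over their backs; the gripper's body (76 mm by 85 mm) begins 54 mm behind the grasp point. The pads swing forward as they close: fully open they stand 13 mm farther back than shut.
Start: joints at [-1.266, 0.423, 1.63, -0, 1.089, -0.019], TCP at [0.199, -0.592, 0.198] pointing down, gripper open.
Joint ranges: [-3, 3], [-0.9, 2.11], [0.09, 2.58], [-1.31, 4.45], [0.11, 2.69], [-2.54, 2.54]. Speed limits (rad/s): [2.39, 2.39, 3.01, 3.14, 3.14, 3.14].

### API

Orientations are given as a unit quaternion [x, y, z, w].
In Python, from workcell import arm gives the robot as it stands.
- The arm moves only by the tool arm_command, never from a script. Its argument "moves" is a list that holds one entry, the list of rows, each a list of 7 numbers: the shift along the tool's x, y, z in cm, then the turn, a rotation vector about the tool's x, y, z in degrees, then the closure, from 0 (fully open) to 1 (shut). A call has 1 to 12 rows; each row is the pose to reach, as a shift and turn from the pose commanded when the call began, along the tool's axes at that moment; what a row does not reach only later rows make up. A row lasts 1/8 s, in which the tool goes at most 62.5 mm and 10.7 degrees, less where a joint would pass 70% of its speed; a pose out of reach is approached as far as the arm can. A call with a gripper value outside its range is refused whole. The fingers move at their own pace and stop on an object; "newtons" is the grip in N (left out, the last holds). Time passes only in rows, so rows that repeat a pose let the fingers close. It gives the time, the measured TCP pose, the force, the opening and the grip force at its end, in the units of the state.
- arm.read_state(): the state, without advancing time (a new reading comes with each control period).
- arm.get_image(name): name is "side" or "top" or "wrist"; returns a dict with "image" (480x640x3 uint8, red, green, blue), "intrinsics" (3x3 intrinsics, pixels), "extrinsics" (4x4, takes a point from world to camera coordinates); the wrist camera has in their place "mount" (4x4, takes a point from camera to tool coordinates, whose origin is the TCP and whose axes are the flange's). Camera axes: x right, y down, z forward; pixel columns grow to the right and rows downward; lengths in m; the calibration is good to about 2 mm. A picture is of the moment at which its call begins: read the wrist's pose just before it. There is no depth.
- arm.close_job(): hands the job in; it is judged then, once.
The state is a dict: "clock": time; "joint_pos": joint angles; "joint_velocities": joint speeds; "tau": joint torques, N m; "tool_pos": TCP position; "eef_rot": TCP orientation; "ft_force": force on the tool from outside, world axes, zero at the start; "wrist_torque": the same for the moment, N m; "finger_gap": finger opening in m; "grip_force": force on a finger pad.
Only numpy, scipy, OpenCV 4.12 (cv2) and the standard library are available. Lean on these libraries where they do the work, as an engineer would, in place of code of your own. Each camera call takes 0.05 s, during which the arm holds its last target. There are 200 camera calls.

## Working session

There is one attempt and no reset: what is moved stays moved. The work goes in short steps, Python scripts to look and compute and a tool call to move; the robot and the scene stay as the last step left them, time stands still between calls to the robot, and variables do not carry over. Pictures are saved under pics/ and viewed, at most 10 in all, crops included, and the job is handed in when it is done.

Besides the shell and the picture viewer there is one more tool, called after "Request:" as name(argument=value, ...), one argument or row to a line, values as JSON. arm_command: Moves the arm, as the interface text tells. Its arguments: {"type":"object","properties":{"moves":{"type":"array","items":{"type":"array","items":{"type":"array","items":{"type":"number"}}}},"newtons":{"type":"number"}},"required":["moves"]}

```bash
ls; mkdir -p pics; python3 - <<'E'
from workcell import arm
import cv2,numpy as np
np.set_printoptions(precision=4,suppress=True)
s=arm.read_state();print(s)
for n in("top","side"):
    d=arm.get_image(n);cv2.imwrite(f"pics/{n}0.png",d["image"][:,:,::-1]);print(n,d["intrinsics"],d["extrinsics"])
    np.savez(f"{n}.npz",K=d["intrinsics"],E=d["extrinsics"])
d=arm.get_image("wrist");print(d["mount"],d["intrinsics"])
E
```

```text
pics
{'clock': 0.0, 'joint_pos': array([-1.266 ,  0.4238,  1.6307,  0.    ,  1.0886, -0.019 ]), 'joint_velocities': array([-0.001 , -0.0013,  0.0007, -0.0012, -0.0008, -0.0021]), 'tau': array([ -0.0015, -55.7402, -28.175 ,  -0.0002,   0.0075,   0.    ]), 'tool_pos': array([ 0.1987, -0.5919,  0.1972]), 'eef_rot': array([ 0.9869,  0.1612, -0.0001, -0.0008]), 'ft_force': array([-0.2942, -0.1317, -0.5697]), 'wrist_torque': array([ 0.0028,  0.0037, -0.0074]), 'grip_force': 0.0, 'finger_gap': 0.0855870435116775}
top [[589.0464   0.     324.3124]
 [  0.     589.0464 243.0987]
 [  0.       0.       1.    ]] [[ 0.0097 -0.9998  0.0144 -0.0081]
 [-0.9842 -0.0121 -0.1769  0.6423]
 [ 0.177  -0.0125 -0.9841  1.3144]
 [ 0.      0.      0.      1.    ]]
side [[526.9132   0.     318.626 ]
 [  0.     526.9132 241.7944]
 [  0.       0.       1.    ]] [[-0.923  -0.3845  0.0153  0.5876]
 [-0.2908  0.6709 -0.6821  0.2114]
 [ 0.252  -0.634  -0.7311  0.8692]
 [ 0.      0.      0.      1.    ]]
[[-0.0003 -0.9546 -0.298   0.075 ]
 [ 1.     -0.0004  0.0005 -0.0002]
 [-0.0006 -0.298   0.9546 -0.1767]
 [ 0.      0.      0.      1.    ]] [[373.023    0.     318.6736]
 [  0.     373.023  240.4216]
 [  0.       0.       1.    ]]
```

View pics/top0.png

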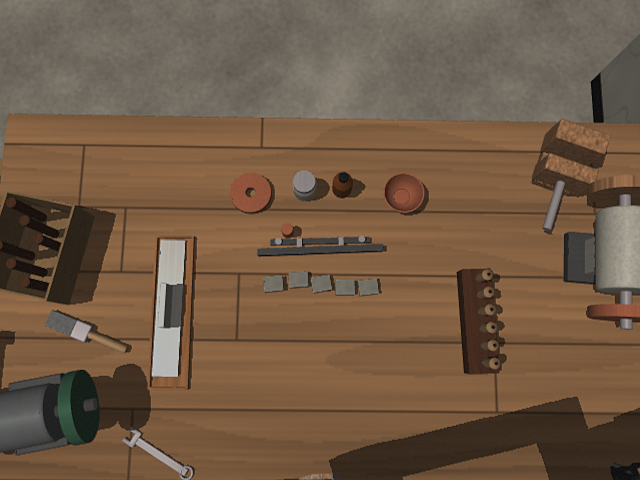

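View pics/side0.png

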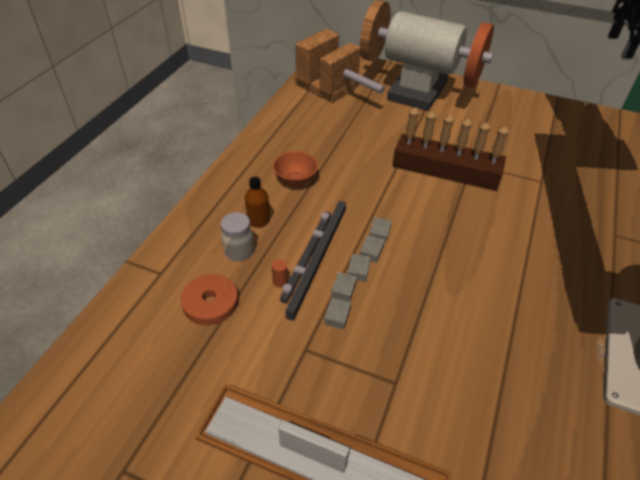

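The top view shows the tray at the robot's left (cols 152–196, rows 238–388) with the rib at about (171,305). The bar is at rows 245–254 (cols 258–385) and the five stones at rows 272–296 (cols 264–380). The file rack is at the right.

```bash
cat > h.py <<'E'
import numpy as np,cv2
from scipy.spatial.transform import Rotation as R
np.set_printoptions(precision=4,suppress=True)
def ray(K,E,uv,z):
    uv=np.atleast_2d(np.asarray(uv,float)); d=np.c_[(uv-K[:2,2])/[K[0,0],K[1,1]],np.ones(len(uv))]@E[:3,:3]
    c=-E[:3,:3].T@E[:3,3]; t=(z-c[2])/d[:,2]; return (c+d*t[:,None])[:,:2]
def proj(K,E,P):
    p=(np.atleast_2d(P)@E[:3,:3].T+E[:3,3]); p=p@K.T; return p[:,:2]/p[:,2:]
def wrist(arm):
    s=arm.read_state(); d=arm.get_image("wrist")
    T=np.eye(4);T[:3,:3]=R.from_quat(s["eef_rot"]).as_matrix();T[:3,3]=s["tool_pos"]
    return d["image"],d["intrinsics"],np.linalg.inv(T@d["mount"]),s
def blobs(mask,amin=50):
    c,_=cv2.findContours(mask.astype(np.uint8),cv2.RETR_EXTERNAL,cv2.CHAIN_APPROX_NONE)
    return [k for k in c if cv2.contourArea(k)>amin]
def rect(K,E,c,z):
    p=ray(K,E,c.reshape(-1,2),z); (cx,cy),(w,h),a=cv2.minAreaRect((p*1000).astype(np.float32))
    return np.array([cx,cy,w,h,a])
E
python3 - <<'E'
from h import *
im=cv2.imread("pics/top0.png");d=np.load("top.npz");K,E=d["K"],d["E"]
hsv=cv2.cvtColor(im,cv2.COLOR_BGR2HSV);S,V=hsv[...,1],hsv[...,2]
for n,(x0,x1,y0,y1),m,z in [("plate",(140,205,225,395),(S<40)&(V>140),.012),("ribtop",(140,205,225,395),(S<45)&(V>70)&(V<=165),.074),("stones",(255,390,266,305),S<70,.022),("bar",(250,392,242,258),(S<70)&(V<120),.026)]:
    k=np.zeros(m.shape,bool);k[y0:y1,x0:x1]=m[y0:y1,x0:x1]
    for c in blobs(k,40): print(n,cv2.boundingRect(c),rect(K,E,c,z))
cv2.imwrite("pics/crop0.png",np.hstack([cv2.resize(im[230:395,140:250],None,fx=3,fy=3),cv2.resize(im[225:305,255:395],None,fx=3.3,fy=3.3)[:264].copy() if 0 else cv2.copyMakeBorder(cv2.resize(im[225:305,255:395],None,fx=3.2,fy=3.2),0,495-256,0,0,cv2.BORDER_CONSTANT)]))
E
```

```text
plate (152, 240, 33, 137) [494.1038 363.6361  58.8607 319.1848  89.76  ]
ribtop (158, 282, 25, 48) [492.9291 344.83    50.5748 104.8667  89.9143]
stones (357, 279, 22, 17) [ 545.3889 -104.6395   36.0171   47.6381    6.9577]
stones (335, 279, 20, 16) [545.1927 -50.1333  35.5282  44.9313   0.3731]
stones (310, 275, 22, 18) [551.9902   6.2761  37.4017  46.9292  10.1773]
stones (263, 275, 21, 17) [550.9297 118.726   36.8022  45.6102   7.5753]
stones (288, 272, 21, 16) [561.2026  59.9362  35.8867  45.4021   5.4244]
bar (257, 242, 126, 14) [635.7435   9.4263  24.8911 297.7428   3.0745]
```

View pics/crop0.png

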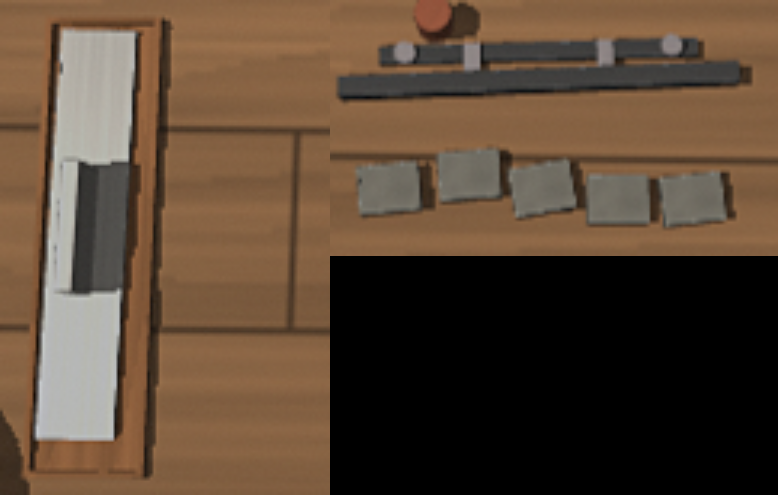

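The crop confirms that the rib-top strip is the bright band left of centre in the tray. The bar's left end is nearer the robot, about 3° askew. Next is the move above the tray.

```bash
cat >> h.py <<'E'
def to(arm,p,yaw):
    "cm shift and deg turn in tool axes to reach world p (m) with tool down, tool x at yaw deg"
    s=arm.read_state();A=R.from_quat(s["eef_rot"])
    y=np.radians(yaw);B=R.from_matrix(np.c_[[np.cos(y),np.sin(y),0],[np.sin(y),-np.cos(y),0],[0,0,-1]])
    print("shift",A.inv().apply(np.array(p)-s["tool_pos"])*100,"turn",np.degrees((A.inv()*B).as_rotvec()))
def yawof(s): 
    v=R.from_quat(s["eef_rot"]).as_matrix()[:,0]; return np.degrees(np.arctan2(v[1],v[0]))
E
python3 -c "
from h import *
from workcell import arm
to(arm,[.495,.362,.24],180)"
```

```text
shift [ 58.4409 -81.0292  -4.1704] turn [  -0.0155   -0.0961 -161.4493]
```

Request:
arm_command(
  moves=[
    [[29.2,-40.5,-4.2,0,0,-80,0],[29.2,-40.5,-4.2,0,0,-80,0],[29.2,-40.5,-4.2,0,0,-80,0],[29.2,-40.5,-4.2,0,0,-80,0],[29.2,-40.5,-4.2,0,0,-80,0],[29.2,-40.5,-4.2,0,0,-80,0],[29.2,-40.5,-4.2,0,0,-80,0],[58.4,-81,-4.2,0,0,-161.4,0],[58.4,-81,-4.2,0,0,-161.4,0],[58.4,-81,-4.2,0,0,-161.4,0],[58.4,-81,-4.2,0,0,-161.4,0],[58.4,-81,-4.2,0,0,-161.4,0]],
  ],
)

```text
clock: 1.65
tool_pos: [0.4209, 0.1245, 0.2377]
eef_rot: [0.277, 0.961, 0.0, 0.0]
ft_force: [1.7, -1.1, 1.3]
finger_gap: 0.0854
grip_force: 0.0
```

```bash
python3 -c "
from h import *
from workcell import arm
to(arm,[.495,.362,.24],180);s=arm.read_state();print(s['tool_pos'],yawof(s),s['joint_pos'])"
```

```text
shift [ 6.3576 24.0508 -0.2239] turn [  0.0064   0.0359 -32.1447]
[0.4209 0.1245 0.2377] 147.85530885746064 [ 0.2607  0.09    1.9823 -0.0003  1.0687 -0.7489]
```

Request:
arm_command(
  moves=[
    [[6.4,24,-0.2,0,0,-32.1,0],[6.4,24,-0.2,0,0,-32.1,0],[6.4,24,-0.2,0,0,-32.1,0],[6.4,24,-0.2,0,0,-32.1,0],[6.4,24,-0.2,0,0,-32.1,0],[6.4,24,-0.2,0,0,-32.1,0],[6.4,24,-0.2,0,0,-32.1,0]],
  ],
)

```text
clock: 2.52
tool_pos: [0.4954, 0.3579, 0.2395]
eef_rot: [0.004, 1.0, -0.0, -0.0]
ft_force: [-0.2, -0.2, -0.1]
finger_gap: 0.0858
grip_force: 0.0
```

```bash
python3 - <<'E'
from h import *
from workcell import arm
im,K,E,s=wrist(arm);cv2.imwrite("pics/w1.png",im[...,::-1]);np.savez("w1.npz",K=K,E=E);print(s['tool_pos'],yawof(s),s['ft_force'])
hsv=cv2.cvtColor(im[...,::-1].copy(),cv2.COLOR_BGR2HSV);S,V=hsv[...,1],hsv[...,2]
for c in blobs((S<45)&(V>140),400): print(cv2.boundingRect(c),rect(K,E,c,.012),rect(K,E,c,.074))
E
```

```text
[0.4954 0.3579 0.2395] 179.50870089598328 [-0.1596 -0.1844 -0.0969]
(497, 115, 47, 47) [434.4867 568.0368  36.2237  38.8418  68.9042] [431.9887 535.8844  30.6675  32.884   68.9043]
(295, 33, 62, 293) [493.4926 364.6107  59.4633 318.7137  89.7809] [481.944  363.661   50.3425 269.8278  89.7809]
```

View pics/w1.png

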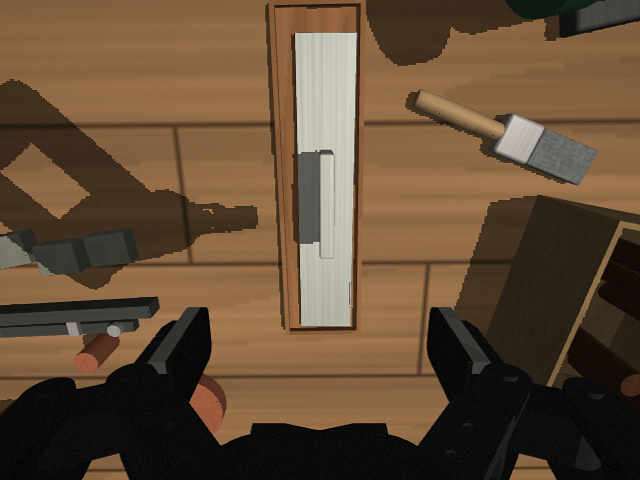

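The wrist view shows the plate at cols 295–356, rows 33–326. The rib top is at cols 319–333, rows 151–258, inside the tray outline at cols 267–362, rows 4–331.

```bash
python3 - <<'E'
from h import *
from workcell import arm
d=np.load("w1.npz");K,E=d["K"],d["E"]
print("rib",ray(K,E,[[320,154],[333,154],[321,258],[334,258]],.074), ray(K,E,[[320,154],[333,154],[321,258],[334,258]],.074).mean(0))
print("tray rim",ray(K,E,[[267,4],[362,4],[357,331],[282,331]],.012))
for n in("top","w1"):
    d=np.load(n+".npz");K,E=d["K"],d["E"]
    im=cv2.imread("pics/top0.png" if n=="top" else "pics/w1.png");h=cv2.cvtColor(im,cv2.COLOR_BGR2HSV)
# tray in top image: corners by eye from 3x crop (offset 140,230)
d=np.load("top.npz")
print("tray top",ray(d["K"],d["E"],np.array([[52,20],[168,20],[148,474],[30,470]])/3+[140,230],.012))
to(arm,[.4935,.3645,.045],179.78)
# bar in the top view: front lower edge
im=cv2.imread("pics/top0.png");V=cv2.cvtColor(im,cv2.COLOR_BGR2HSV)
for u in range(265,385,17):
    print(u,[tuple(V[v,u]) for v in range(243,258,2)])
E
```

```text
rib [[0.4439 0.359 ]
 [0.444  0.3707]
 [0.543  0.3592]
 [0.5431 0.3719]] [0.4935 0.3652]
tray rim [[0.3093 0.31  ]
 [0.3101 0.4   ]
 [0.6613 0.4029]
 [0.6606 0.3108]]
tray top [[0.6612 0.3996]
 [0.6624 0.307 ]
 [0.3084 0.3053]
 [0.3106 0.3954]]
shift [ 0.2087  0.662  19.4699] turn [-0.0122 -0.0123 -0.2804]
265 [(np.uint8(14), np.uint8(127), np.uint8(142)), (np.uint8(14), np.uint8(127), np.uint8(141)), (np.uint8(15), np.uint8(130), np.uint8(135)), (np.uint8(113), np.uint8(16), np.uint8(65)), (np.uint8(15), np.uint8(8), np.uint8(68)), (np.uint8(8), np.uint8(14), np.uint8(73)), (np.uint8(109), np.uint8(113), np.uint8(18)), (np.uint8(14), np.uint8(130), np.uint8(147))]
282 [(np.uint8(0), np.uint8(5), np.uint8(50)), (np.uint8(14), np.uint8(133), np.uint8(96)), (np.uint8(13), np.uint8(117), np.uint8(124)), (np.uint8(0), np.uint8(8), np.uint8(65)), (np.uint8(15), np.uint8(8), np.uint8(66)), (np.uint8(30), np.uint8(8), np.uint8(64)), (np.uint8(14), np.uint8(111), np.uint8(71)), (np.uint8(15), np.uint8(128), np.uint8(139))]
299 [(np.uint8(0), np.uint8(14), np.uint8(141)), (np.uint8(4), np.uin
[... 1405 characters left out ...]
 np.uint8(73)), (np.uint8(100), np.uint8(11), np.uint8(69)), (np.uint8(30), np.uint8(4), np.uint8(62)), (np.uint8(0), np.uint8(8), np.uint8(68)), (np.uint8(108), np.uint8(139), np.uint8(22)), (np.uint8(14), np.uint8(128), np.uint8(145)), (np.uint8(14), np.uint8(127), np.uint8(130)), (np.uint8(14), np.uint8(128), np.uint8(132))]
384 [(np.uint8(15), np.uint8(126), np.uint8(125)), (np.uint8(15), np.uint8(135), np.uint8(113)), (np.uint8(14), np.uint8(127), np.uint8(66)), (np.uint8(14), np.uint8(126), np.uint8(65)), (np.uint8(14), np.uint8(130), np.uint8(100)), (np.uint8(14), np.uint8(130), np.uint8(137)), (np.uint8(14), np.uint8(127), np.uint8(131)), (np.uint8(14), np.uint8(128), np.uint8(128))]
```

Request:
arm_command(
  moves=[
    [[0.2,0.66,0,0,0,-0.3,0],[0.2,0.66,4,0,0,-0.3,0],[0.2,0.66,9,0,0,-0.3,0],[0.2,0.66,14,0,0,-0.3,0],[0.2,0.66,18,0,0,-0.3,0],[0.2,0.66,20.3,0,0,-0.3,0],[0.2,0.66,21.3,0,0,-0.3,0],[0.2,0.66,21.3,0,0,-0.3,0],[0.2,0.66,21.3,0,0,-0.3,0.5],[0.2,0.66,21.3,0,0,-0.3,0.7],[0.2,0.66,21.3,0,0,-0.3,1],[0.2,0.66,21.3,0,0,-0.3,1]],
  ],
  newtons=110,
)

```text
clock: 4.08
tool_pos: [0.494, 0.3656, 0.027]
eef_rot: [0.001, 1.0, -0.0, 0.0]
ft_force: [-0.7, -12.6, 18.4]
finger_gap: 0.0126
grip_force: 47.4
```

Request:
arm_command(
  moves=[
    [[0,0,0,0,0,0,1],[0,0,0,0,0,0,1],[0,0,0,0,0,0,1]],
  ],
)

```text
clock: 4.45
tool_pos: [0.494, 0.3654, 0.0272]
eef_rot: [0.001, 1.0, -0.0, 0.0]
ft_force: [-1.3, -3.0, 5.8]
finger_gap: 0.0109
grip_force: 108.2
```

Request:
arm_command(
  moves=[
    [[0,0,-1,0,0,0,1],[0,0,-4,0,0,0,1],[0,0,-9,0,0,0,1],[0,0,-14,0,0,0,1],[0,0,-15,0,0,0,1],[0,0,-15,0,0,0,1],[0,0,-15,0,0,0,1],[0,0,-15,0,0,0,1]],
  ],
)

```text
clock: 5.45
tool_pos: [0.4929, 0.365, 0.1745]
eef_rot: [0.001, 1.0, -0.001, -0.001]
ft_force: [-0.6, 0.4, -4.2]
finger_gap: 0.0107
grip_force: 108.3
```

```bash
python3 - <<'E'
from h import *
from workcell import arm
im,K,E,s=wrist(arm);cv2.imwrite("pics/w2.png",im[...,::-1]);np.savez("w2.npz",K=K,E=E);print(s['tool_pos'],yawof(s),s['ft_force'],s['wrist_torque'],s['eef_rot'])
to(arm,[.445,.007,.177],93)
# bar edge from top
d=np.load("top.npz");im=cv2.imread("pics/top0.png");S=cv2.cvtColor(im,cv2.COLOR_BGR2HSV)[...,1].astype(float)
e=[]
for u in range(262,380,3):
    v=next(v for v in range(249,262) if S[v,u]>80 and S[v-2,u]<80 or S[v,u]>115); e.append((u,v-.5))
p=ray(d["K"],d["E"],e,0.); c=np.polyfit(p[:,1],p[:,0],1);print("bar front bottom x=",c,np.degrees(np.arctan(c[0])),np.std(p[:,0]-np.polyval(c,p[:,1])))
E
```

```text
[0.4929 0.365  0.1745] 179.86414987458323 [-0.6173  0.3582 -4.1598] [ 0.0176 -0.0136  0.052 ] [ 0.0012  1.     -0.001  -0.0015]
shift [  4.7242 -35.8293  -0.1495] turn [-0.1814 -0.0372 86.8652]
bar front bottom x= [-0.05    0.6287] -2.862672651056271 0.001135151077811485
```

View pics/w2.png

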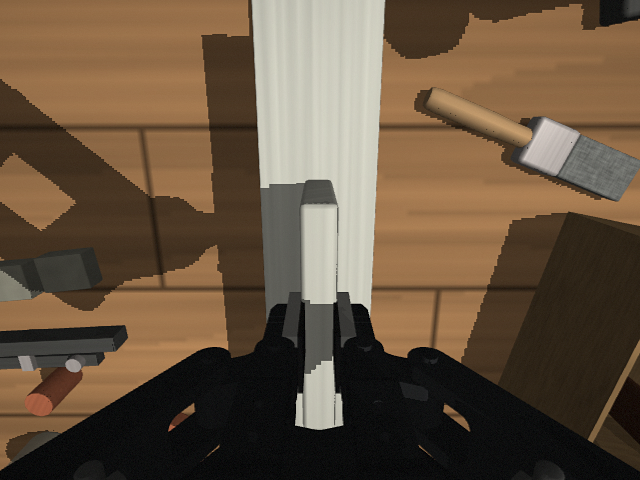

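The ruler is held straight: its edges run 253→266 and 385→372, symmetric about col 319. Next I swing it in front of the stones.

Request:
arm_command(
  moves=[
    [[4.7,-35.8,0,0,0,86.8,1],[4.7,-35.8,0,0,0,86.8,1],[4.7,-35.8,0,0,0,86.8,1],[4.7,-35.8,0,0,0,86.8,1],[4.7,-35.8,0,0,0,86.8,1],[4.7,-35.8,0,0,0,86.8,1],[4.7,-35.8,0,0,0,86.8,1],[4.7,-35.8,0,0,0,86.8,1],[4.7,-35.8,0,0,0,86.8,1],[4.7,-35.8,0,0,0,86.8,1],[4.7,-35.8,0,0,0,86.8,1],[4.7,-35.8,0,0,0,86.8,1]],
  ],
)

```text
clock: 7.0
tool_pos: [0.446, 0.008, 0.1765]
eef_rot: [0.687, 0.726, -0.0, -0.0]
ft_force: [-0.3, 0.5, -4.6]
finger_gap: 0.0112
grip_force: 108.7
```

```bash
python3 - <<'E'
from h import *
from workcell import arm
s=arm.read_state();print(s['tool_pos'],yawof(s),s['ft_force'],s['wrist_torque'],s['clock'])
to(arm,[.465,.007,.028],92.9)
E
```

```text
[0.446  0.008  0.1765] 93.15127174187813 [-0.2557  0.4603 -4.5544] [ 0.0164 -0.0441 -0.0348] 7.0
shift [-0.2022  1.8903 14.8518] turn [-0.0022 -0.0005  0.2513]
```

Request:
arm_command(
  moves=[
    [[-0.2,1.5,5,0,0,0.25,1],[-0.2,1.9,10,0,0,0.25,1],[-0.2,1.9,13.5,0,0,0.25,1],[-0.2,1.9,14.5,0,0,0.25,1],[-0.2,1.9,14.9,0,0,0.25,1],[-0.2,1.9,14.9,0,0,0.25,1],[-0.2,1.9,14.9,0,0,0.25,1]],
  ],
)

```text
clock: 7.88
tool_pos: [0.4661, 0.0068, 0.0287]
eef_rot: [0.689, 0.724, 0.001, 0.001]
ft_force: [0.1, -0.8, -3.2]
finger_gap: 0.0108
grip_force: 108.7
```

```bash
cat > st.py <<'E'
from h import *
from workcell import arm
s=arm.read_state();print(s['tool_pos'],"yaw",yawof(s),"F",s['ft_force'],"T",s['wrist_torque'],s['clock'])
E
python3 st.py
```

```text
[0.4661 0.0068 0.0287] yaw 92.82492832870972 F [ 0.0958 -0.7574 -3.1839] T [-0.0056 -0.0252 -0.0239] 7.875
```

Request:
arm_command(
  moves=[
    [[0,1,0.2,0,0,0,1],[0,2,0.2,0,0,0,1],[0,3,0.2,0,0,0,1],[0,3.6,0.2,0,0,0,1],[0,4.2,0.2,0,0,0,1],[0,4.8,0.2,0,0,0,1],[0,5.4,0.2,0,0,0,1],[0,6,0.2,0,0,0,1],[0,6.6,0.2,0,0,0,1],[0,7.2,0.2,0,0,0,1]],
  ],
)

```text
clock: 9.12
tool_pos: [0.5374, 0.0104, 0.0255]
eef_rot: [0.689, 0.724, -0.0, -0.0]
ft_force: [-3.1, 0.5, -5.1]
finger_gap: 0.0112
grip_force: 108.6
```

```bash
python3 st.py; python3 - <<'E'
from workcell import arm
import cv2
i=arm.get_image("top")["image"][225:330,220:420,::-1]
cv2.imwrite("pics/t3.png",cv2.resize(i,None,fx=4,fy=4,interpolation=cv2.INTER_CUBIC))
E
```

```text
[0.5374 0.0104 0.0255] yaw 92.82107400869148 F [-3.0756  0.4785 -5.1499] T [-0.1375  0.6317 -0.0307] 9.125
```

View pics/t3.png

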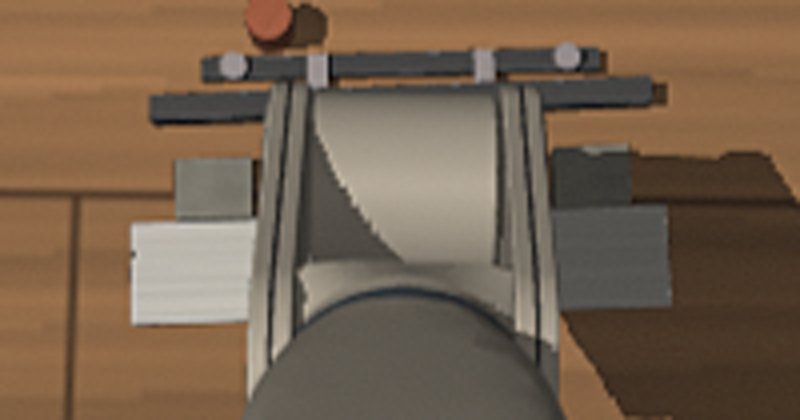

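The view shows the outer stones flush on the ruler's edge (rows 158–220) with the bar about 30 rows (at 4x) ahead. Sliding takes about 3 N, so I advance carefully.

Request:
arm_command(
  moves=[
    [[0,0.4,0,0,0,0,1],[0,0.8,0,0,0,0,1],[0,1.2,0,0,0,0,1],[0,1.5,0,0,0,0,1],[0,1.7,0,0,0,0,1],[0,1.7,0,0,0,0,1]],
  ],
)

```text
clock: 9.93
tool_pos: [0.5541, 0.0112, 0.0255]
eef_rot: [0.69, 0.724, 0.0, 0.0]
ft_force: [-1.7, -0.1, -6.2]
finger_gap: 0.011
grip_force: 108.6
```

```bash
python3 st.py
```

```text
[0.5541 0.0112 0.0255] yaw 92.8183531886871 F [-1.6565 -0.0654 -6.2251] T [0.0394 0.5666 0.0058] 9.925
```

Request:
arm_command(
  moves=[
    [[0,0.05,0,0,0,0,1],[0,0.1,0,0,0,0,1],[0,0.15,0,0,0,0,1],[0,0.2,0,0,0,0,1]],
  ],
)

```text
clock: 10.42
tool_pos: [0.5552, 0.0113, 0.0255]
eef_rot: [0.689, 0.724, -0.001, -0.001]
ft_force: [-3.1, -0.3, -4.3]
finger_gap: 0.0109
grip_force: 108.8
```

Request:
arm_command(
  moves=[
    [[0,0.05,0,0,0,0,1],[0,0.1,0,0,0,0,1],[0,0.15,0,0,0,0,1]],
  ],
)

```text
clock: 10.8
tool_pos: [0.5572, 0.0113, 0.0256]
eef_rot: [0.69, 0.724, -0.0, -0.0]
ft_force: [-5.8, -0.5, -0.4]
finger_gap: 0.0108
grip_force: 109.0
```

Request:
arm_command(
  moves=[
    [[0,0,0,0,0,0,1],[0,0,0,0,0,0,1]],
  ],
)

```text
clock: 11.05
tool_pos: [0.5572, 0.0113, 0.0256]
eef_rot: [0.69, 0.724, -0.0, -0.0]
ft_force: [-5.5, -0.5, -1.7]
finger_gap: 0.0107
grip_force: 109.0
```

```bash
python3 st.py
```

```text
[0.5572 0.0113 0.0256] yaw 92.81466200793847 F [-5.4711 -0.5457 -1.7437] T [-0.0227  1.0623 -0.0058] 11.05
```

Request:
arm_command(
  moves=[
    [[0,0.03,0,0,0,0,1],[0,0.05,0,0,0,0,1],[0,0.05,0,0,0,0,1]],
  ],
)

```text
clock: 11.42
tool_pos: [0.5572, 0.0114, 0.0256]
eef_rot: [0.69, 0.724, -0.0, -0.001]
ft_force: [-6.1, -0.6, 0.2]
finger_gap: 0.0113
grip_force: 109.3
```

```bash
python3 st.py
```

```text
[0.5572 0.0114 0.0256] yaw 92.8167843896021 F [-6.0505 -0.6458  0.1999] T [-0.0885  1.3225 -0.0477] 11.425
```

Request:
arm_command(
  moves=[
    [[0,0,-0.15,0,0,0,1],[0,0.05,-0.15,0,0,0,1],[0,0.05,-0.15,0,0,0,1],[0,0.05,-0.15,0,0,0,1]],
  ],
)

```text
clock: 11.92
tool_pos: [0.5589, 0.0114, 0.0271]
eef_rot: [0.69, 0.724, 0.0, 0.0]
ft_force: [-2.8, 0.2, -3.8]
finger_gap: 0.0109
grip_force: 108.7
```

```bash
python3 st.py
```

```text
[0.5589 0.0114 0.0271] yaw 92.81560049474747 F [-2.8089  0.1857 -3.8001] T [-0.0035  0.4291 -0.0031] 11.925
```

Request:
arm_command(
  moves=[
    [[0,0.05,0,0,0,0,1],[0,0.1,0,0,0,0,1],[0,0.15,0,0,0,0,1],[0,0.15,0,0,0,0,1]],
  ],
)

```text
clock: 12.42
tool_pos: [0.559, 0.0115, 0.027]
eef_rot: [0.689, 0.724, -0.001, -0.001]
ft_force: [-6.5, -0.4, -0.5]
finger_gap: 0.0108
grip_force: 109.4
```

Request:
arm_command(
  moves=[
    [[0,0.05,0,0,0,0,1],[0,0.1,0,0,0,0,1],[0,0.1,0,0,0,0,1]],
  ],
)

```text
clock: 12.8
tool_pos: [0.5604, 0.0115, 0.0269]
eef_rot: [0.689, 0.724, -0.0, -0.0]
ft_force: [-3.0, -1.4, -4.6]
finger_gap: 0.011
grip_force: 108.7
```

```bash
python3 st.py
```

```text
[0.5604 0.0115 0.0269] yaw 92.8213356810014 F [-3.0291 -1.418  -4.5994] T [-0.2405  0.8339  0.0808] 12.8
```

Request:
arm_command(
  moves=[
    [[0,0.05,0,0,0,0,1],[0,0.1,0,0,0,0,1],[0,0.1,0,0,0,0,1],[0,0.1,0,0,0,0,1]],
  ],
)

```text
clock: 13.3
tool_pos: [0.5605, 0.0115, 0.0269]
eef_rot: [0.689, 0.724, -0.001, -0.001]
ft_force: [-8.1, -0.3, 1.4]
finger_gap: 0.0111
grip_force: 109.4
```

```bash
python3 st.py
```

```text
[0.5605 0.0115 0.0269] yaw 92.8276959392386 F [-8.1084 -0.3331  1.3828] T [-0.1556  1.5259  0.0951] 13.3
```

Request:
arm_command(
  moves=[
    [[0,0.03,0,0,0,0,1],[0,0.06,0,0,0,0,1],[0,0.06,0,0,0,0,1]],
  ],
)

```text
clock: 13.68
tool_pos: [0.5606, 0.0115, 0.0269]
eef_rot: [0.689, 0.724, -0.001, -0.001]
ft_force: [-8.8, -1.1, 2.7]
finger_gap: 0.0107
grip_force: 109.6
```

```bash
python3 st.py; python3 - <<'E'
from workcell import arm
import cv2
i=arm.get_image("side")["image"][185:345,265:415,::-1]
cv2.imwrite("pics/s4.png",cv2.resize(i,None,fx=3.7,fy=3.7,interpolation=cv2.INTER_CUBIC))
E
```

```text
[0.5606 0.0115 0.0269] yaw 92.83085158367464 F [-8.8355 -1.0911  2.6656] T [-0.2064  1.7723  0.0363] 13.675
```

View pics/s4.png

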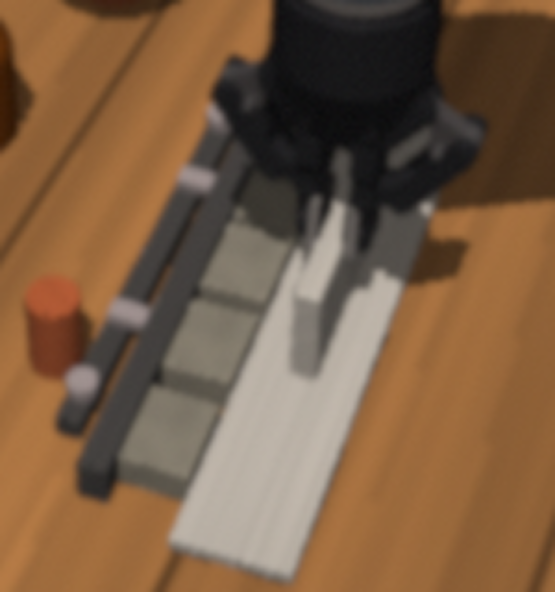

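The side view shows the three visible left stones in line between bar and ruler. The upward force means the front edge is digging into the bench, so I back off a little, lift 3 mm and press again.

Request:
arm_command(
  moves=[
    [[0,-0.15,0,0,0,0,1],[0,-0.15,-0.3,0,0,0,1],[0,-0.15,-0.3,0,0,0,1],[0,-0.15,-0.3,0,0,0,1]],
  ],
)

```text
clock: 14.22
tool_pos: [0.5607, 0.0116, 0.0298]
eef_rot: [0.689, 0.724, -0.0, -0.0]
ft_force: [-5.3, 0.5, -6.0]
finger_gap: 0.0106
grip_force: 108.5
```

```bash
python3 st.py
```

```text
[0.5607 0.0116 0.0298] yaw 92.82477675894098 F [-5.2765  0.4671 -6.0108] T [-0.2481  1.1144  0.1535] 14.225
```

Request:
arm_command(
  moves=[
    [[0,0.05,0,0,0,0,1],[0,0.1,0,0,0,0,1],[0,0.1,0,0,0,0,1]],
  ],
)

```text
clock: 14.6
tool_pos: [0.5609, 0.0117, 0.0297]
eef_rot: [0.689, 0.724, -0.001, -0.001]
ft_force: [-6.6, -0.3, -5.2]
finger_gap: 0.0109
grip_force: 108.7
```

```bash
python3 st.py
```

```text
[0.5609 0.0117 0.0297] yaw 92.82866612880443 F [-6.6033 -0.3309 -5.2006] T [-0.1713  1.4379  0.1659] 14.6
```

Request:
arm_command(
  moves=[
    [[0,0.05,0,0,0,0,1],[0,0.08,0,0,0,0,1],[0,0.08,0,0,0,0,1]],
  ],
)

```text
clock: 14.98
tool_pos: [0.561, 0.0117, 0.0297]
eef_rot: [0.689, 0.724, -0.001, -0.001]
ft_force: [-8.1, 0.7, -2.9]
finger_gap: 0.0107
grip_force: 108.9
```

```bash
python3 st.py
```

```text
[0.561  0.0117 0.0297] yaw 92.82500715056494 F [-8.0817  0.66   -2.8825] T [-0.1871  1.7628  0.0648] 14.975
```

Request:
arm_command(
  moves=[
    [[0,0.05,0,0,0,0,1],[0,0.1,0,0,0,0,1],[0,0.12,0,0,0,0,1],[0,0.12,0,0,0,0,1]],
  ],
)

```text
clock: 15.48
tool_pos: [0.5613, 0.0118, 0.0296]
eef_rot: [0.689, 0.724, -0.002, -0.002]
ft_force: [-10.9, -0.6, -1.3]
finger_gap: 0.0113
grip_force: 109.3
```

```bash
for i in 1 ; do python3 st.py; done
```

```text
[0.5613 0.0118 0.0296] yaw 92.822278930053 F [-10.8555  -0.555   -1.2601] T [-0.1494  2.284   0.067 ] 15.475
```

Request:
arm_command(
  moves=[
    [[0,0,0,0,0,0.3,1],[0,0,0,0,0,0.3,1],[0,0,0,0,0,0.3,1]],
  ],
)

```text
clock: 15.85
tool_pos: [0.5613, 0.0118, 0.0296]
eef_rot: [0.691, 0.723, -0.002, -0.002]
ft_force: [-10.6, 0.4, -0.8]
finger_gap: 0.011
grip_force: 109.3
```

```bash
python3 st.py
```

```text
[0.5613 0.0118 0.0296] yaw 92.54649036944195 F [-10.6426   0.4015  -0.8254] T [-0.1659  2.2544  0.2018] 15.85
```

Request:
arm_command(
  moves=[
    [[0,0,0,0,0,-0.6,1],[0,0,0,0,0,-0.6,1],[0,0,0,0,0,-0.6,1]],
  ],
)

```text
clock: 16.23
tool_pos: [0.5613, 0.0119, 0.0296]
eef_rot: [0.688, 0.726, -0.002, -0.002]
ft_force: [-9.8, -0.5, -0.3]
finger_gap: 0.0111
grip_force: 109.2
```

```bash
python3 st.py
```

```text
[0.5613 0.0119 0.0296] yaw 93.10220456705538 F [-9.8327 -0.5045 -0.3375] T [-0.1951  2.2523 -0.034 ] 16.225
```

Request:
arm_command(
  moves=[
    [[0,0.05,0,0,0,0.1,1],[0,0.1,0,0,0,0.1,1],[0,0.15,0,0,0,0.1,1],[0,0.15,0,0,0,0.1,1]],
  ],
)

```text
clock: 16.73
tool_pos: [0.5615, 0.0119, 0.0296]
eef_rot: [0.688, 0.725, -0.003, -0.003]
ft_force: [-14.2, 1.0, 3.5]
finger_gap: 0.0108
grip_force: 109.8
```

```bash
python3 st.py
```

```text
[0.5615 0.0119 0.0296] yaw 93.00513869916955 F [-14.1612   0.9528   3.5156] T [-0.2166  2.9788  0.0157] 16.725
```

Request:
arm_command(
  moves=[
    [[0,0,0,0,0,0,1],[0,0,0,0,0,0,1],[0,0,0,0,0,0,1],[0,0,0,0,0,0,1],[0,0,0,0,0,0,1],[0,0,0,0,0,0,1],[0,0,0,0,0,0,1]],
  ],
)

```text
clock: 17.6
tool_pos: [0.5615, 0.0119, 0.0296]
eef_rot: [0.688, 0.725, -0.003, -0.003]
ft_force: [-14.5, -0.2, 4.1]
finger_gap: 0.0108
grip_force: 109.8
```

```bash
python3 st.py
```

```text
[0.5615 0.0119 0.0296] yaw 93.00748293808549 F [-14.5259  -0.1875   4.1463] T [-0.2175  2.9323 -0.0047] 17.6
```

Request:
arm_command(
  moves=[
    [[0,-0.1,0,0,0,0,1],[0,-0.3,0,0,0,0,1],[0,-0.6,0,0,0,0,1],[0,-1.2,0,0,0,0,1],[0,-3,0,0,0,0,1],[0,-6,0,0,0,0,1],[0,-9,-1,0,0,0,1],[0,-9,-6,0,0,0,1],[0,-9,-12,0,0,0,1],[0,-9,-15,0,0,0,1],[0,-9,-15,0,0,0,1]],
  ],
)

```text
clock: 18.98
tool_pos: [0.4787, 0.007, 0.1831]
eef_rot: [0.688, 0.725, 0.003, 0.003]
ft_force: [-0.1, 0.4, -3.7]
finger_gap: 0.011
grip_force: 109.1
```

```bash
python3 st.py; python3 - <<'E'
from h import *
from workcell import arm
to(arm,[.485,.356,.177],179.8)
E
```

```text
[0.4787 0.007  0.1831] yaw 93.01035979141213 F [-0.0581  0.3848 -3.7403] T [-0.0372  0.0244  0.0252] 18.975
shift [34.8146  2.4521  0.6176] turn [  0.3925   0.4097 -86.7889]
```

Request:
arm_command(
  moves=[
    [[34.8,2.4,0.3,0,0,-86.8,1],[34.8,2.4,0.3,0,0,-86.8,1],[34.8,2.4,0.3,0,0,-86.8,1],[34.8,2.4,0.3,0,0,-86.8,1],[34.8,2.4,0.3,0,0,-86.8,1],[34.8,2.4,0.3,0,0,-86.8,1],[34.8,2.4,0.3,0,0,-86.8,1],[34.8,2.4,0.3,0,0,-86.8,1],[34.8,2.4,0.3,0,0,-86.8,1],[34.8,2.4,0.3,0,0,-86.8,1],[34.8,2.4,0.3,0,0,-86.8,1],[34.8,2.4,0.3,0,0,-86.8,1]],
  ],
)

```text
clock: 20.48
tool_pos: [0.4814, 0.3557, 0.177]
eef_rot: [0.002, 1.0, 0.0, 0.0]
ft_force: [0.6, -0.5, -4.4]
finger_gap: 0.0107
grip_force: 109.1
```

```bash
python3 st.py; python3 - <<'E'
from h import *
from workcell import arm
to(arm,[.486,.3555,.03],179.8)
im=arm.get_image("top")["image"][:,:,::-1].copy()
cv2.imwrite("pics/t5.png",cv2.resize(im[220:320,230:410],None,fx=4.4,fy=4.4,interpolation=cv2.INTER_CUBIC))
im2,K,E,s=wrist(arm);cv2.imwrite("pics/w5.png",im2[...,::-1])
S=cv2.cvtColor(im,cv2.COLOR_BGR2HSV)
d=np.load("top.npz");k=np.zeros(S.shape[:2],bool);k[245:300,250:395]=((S[...,1]<70)&(S[...,2]>85))[245:300,250:395]
for c in blobs(k,40): print(cv2.boundingRect(c),rect(d["K"],d["E"],c,.022))
E
```

```text
[0.4814 0.3557 0.177 ] yaw 179.74187701901067 F [ 0.5569 -0.5033 -4.3927] T [0.0321 0.0093 0.073 ] 20.475
shift [-0.4536 -0.0207 14.703 ] turn [ 0.006   0.0068 -0.0581]
(263, 254, 20, 16) [602.7208 121.1172  36.1984  45.1098   1.2844]
(288, 253, 20, 16) [605.9092  61.87    36.0731  45.1817   0.8548]
(311, 252, 20, 17) [608.1327   6.3467  36.6592  45.3211   3.8772]
(357, 251, 20, 16) [ 612.7173 -102.3916   36.1115   45.5847    0.6943]
(334, 251, 19, 17) [610.7762 -46.2573  36.2735  45.1985   4.1017]
```

View pics/t5.png

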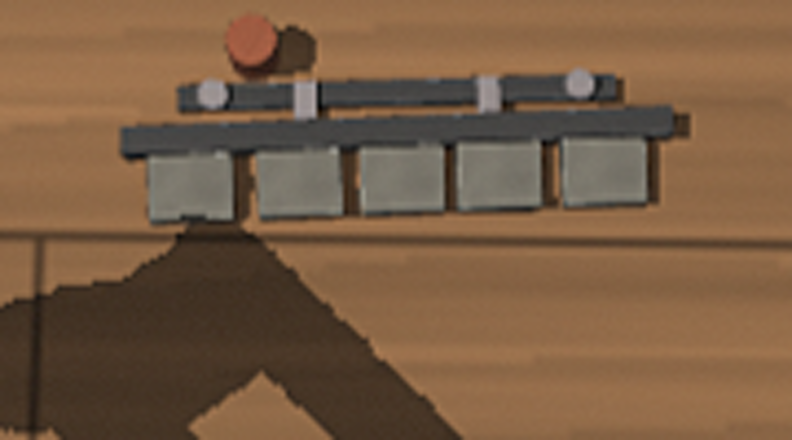

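The top view shows five stones in a straight row against the bar (crop rows 138–220). I check numerically that row and bar are parallel before putting the ruler away.

```bash
python3 - <<'E'
from h import *
from workcell import arm
d=np.load("top.npz");K,E=d["K"],d["E"]
S=np.mean([cv2.cvtColor(arm.get_image("top")["image"],cv2.COLOR_RGB2HSV)[...,1].astype(float) for _ in range(4)],0)
def edge(u,v0,v1,th=65):  # first crossing scanning v0->v1
    st=1 if v1>v0 else -1
    for v in range(v0,v1,st):
        a,b=S[v,u],S[v+st,u]
        if a>th>=b: return v+st*(a-th)/(a-b)
def fit(us,v0,v1,z):
    p=[(u,edge(u,v0(u),v1(u))) for u in us];p=[q for q in p if q[1]]
    w=ray(K,E,p,z);c=np.polyfit(w[:,1],w[:,0],1);r=w[:,0]-np.polyval(c,w[:,1]);k=abs(r)<2*np.std(r)+1e-4
    c=np.polyfit(w[k,1],w[k,0],1);print("slope deg",np.degrees(np.arctan(c[0])),"x0",c[1],"rms mm",1e3*np.std(w[k,0]-np.polyval(c,w[k,1])),k.sum())
stones=[(266,280),(291,305),(314,328),(337,350),(360,374)]
us=[u for a,b in stones for u in range(a,b)]
print("stone near bottom");fit(us,lambda u:280,lambda u:255,0.)
cols=[u for u in range(262,380) if not(295<u<304 or 336<u<346)]
# bar rear top edge: scan down from just behind the bar
line=lambda u:int(247.2+(u-262)*(244.0-249)/118-1)
print("bar rear top");fit(cols,line,lambda u:line(u)+7,.026)
E
```

```text
stone near bottom
slope deg -2.8109726671465385 x0 0.5917865734413572 rms mm 0.5626904178940458 69
bar rear top
slope deg -2.9399351151162585 x0 0.6410363382786761 rms mm 0.3173774174257551 100
```

Request:
arm_command(
  moves=[
    [[-0.45,0,2,0,0,-0.1,1],[-0.45,0,6,0,0,-0.1,1],[-0.45,0,10,0,0,-0.1,1],[-0.45,0,13,0,0,-0.1,1],[-0.45,0,14.2,0,0,-0.1,1],[-0.45,0,14.7,0,0,-0.1,1],[-0.45,0,14.9,0,0,-0.1,1],[-0.45,0,14.9,0,0,-0.1,1]],
  ],
)

```text
clock: 21.78
tool_pos: [0.4864, 0.3563, 0.029]
eef_rot: [0.001, 1.0, 0.0, 0.001]
ft_force: [-0.0, 0.2, -3.5]
finger_gap: 0.011
grip_force: 109.1
```

```bash
python3 st.py
```

```text
[0.4864 0.3563 0.029 ] yaw 179.9200335021657 F [-0.0443  0.2377 -3.482 ] T [ 0.0372  0.0232 -0.0491] 21.775
```

Request:
arm_command(
  moves=[
    [[0,0,0.1,0,0,0,1],[0,0,0.15,0,0,0,1],[0,0,0.15,0,0,0,1]],
  ],
)

```text
clock: 22.15
tool_pos: [0.4862, 0.3559, 0.0272]
eef_rot: [0.001, 1.0, 0.0, 0.0]
ft_force: [-1.0, -2.5, 2.1]
finger_gap: 0.011
grip_force: 110.0
```

Touching the floor. Now I open and rise.

Request:
arm_command(
  moves=[
    [[0,0,0,0,0,0,0.6],[0,0,0,0,0,0,0.3],[0,0,0,0,0,0,0],[0,0,0,0,0,0,0],[0,0,0,0,0,0,0],[0,0,0,0,0,0,0],[0,0,-2,0,0,0,0],[0,0,-6,0,0,0,0],[0,0,-12,0,0,0,0],[0,0,-18,0,0,0,0],[0,0,-20,0,0,0,0],[0,0,-20,0,0,0,0]],
  ],
)

```text
clock: 23.65
tool_pos: [0.4869, 0.3566, 0.2299]
eef_rot: [0.001, 1.0, 0.002, 0.002]
ft_force: [-0.6, -0.4, 0.3]
finger_gap: 0.0857
grip_force: 0.0
```

```bash
python3 st.py; python3 - <<'E'
from h import *
from workcell import arm
im,K,E,s=wrist(arm);cv2.imwrite("pics/w6.png",im[...,::-1])
S=cv2.cvtColor(im,cv2.COLOR_RGB2HSV)
for c in blobs((S[...,1]<45)&(S[...,2]>140),400): print(cv2.boundingRect(c),rect(K,E,c,.012))
E
```

```text
[0.4869 0.3566 0.2299] yaw 179.91717348241016 F [-0.6445 -0.3802  0.3097] T [ 0.0473 -0.047  -0.0089] 23.65
(500, 123, 48, 48) [434.2175 567.5988  35.8385  38.8124  68.9559]
(285, 29, 64, 300) [484.8556 354.7176  59.4789 318.6486  89.8368]
```

View pics/w6.png

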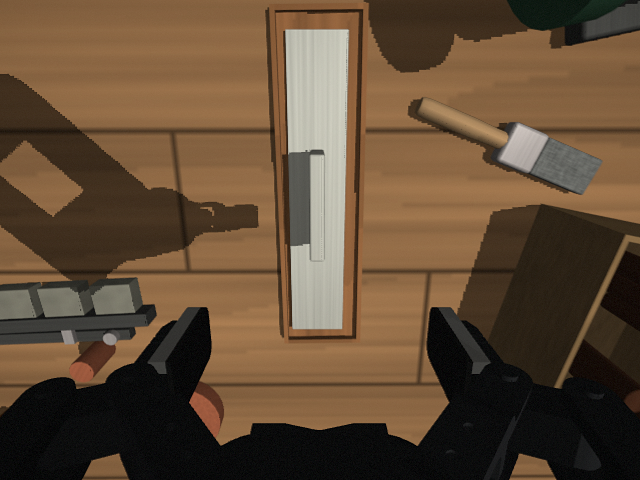

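The ruler lies flat and central in the tray (plate cols 285–349, rows 29–329) and the gripper is clear. The stones at the left stay against the bar.

```bash
python3 -c "
from workcell import arm
print(arm.close_job())"
```

```text
the job is handed in; nothing more can be done
None
```

The job is handed in at about 24 s. The five stones stand in a straight row against the bar, parallel to it within about 0.13° by camera. I pressed them for about 1.2 s at about 14 N at the wrist, roughly 11–14 N on the bar allowing for about 3 N of sliding friction. The straightedge lies flat in its tray, and I moved nothing else.

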